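# Fit the sole plate and bayonet collar on a bench-mounted router nose

## Task

Put the red sole plate over the steel spigot of the blue router nose and press it down until the sprung seat gives under it and it sits level. Then set the knurled collar over the spigot, plain rim up, turning it until its hidden keyways drop over the pins, push it fully home against the spring, and finish while still holding it pushed home in the fingers (do not let go). Leave the mallet, tape measure, try square and pencil where they are.

Things in the scene. Friction and masses are not known exactly. Their poses are not given: they have to be found in the camera images.
- router: Fixed: the blue nose of a router mounted nose-up through the bench (its motor hangs below), on a grey 130 x 130 mm mounting plate 16 mm thick, at a different place each time; nose 72 mm in diameter. Origin on its vertical axis at bench height; z up. On the axis it carries the sprung seat and, through the seat, the fixed steel spigot.
- spigot_top (a point): Top centre of the fixed upright steel spigot, 102 mm above the bench. The spigot is 26 mm in diameter, tapered to 18 mm over its last 6 mm.
- pins (a point): Point on the spigot's axis at the level of the pins' flat tops, 85 mm above the bench. Three brass pins, 120 degrees apart, stick out of the spigot to 17.5 mm from its axis, each 4.5 mm wide and 5 mm high. Their bearing differs each time and is not reported: no listed yaw tells it.
- seat (a joint): Travel of the sprung seat, a flat aluminium disc of 51 mm diameter round the spigot: 0 = up (its top 62 mm above the bench), growing downward to a firm stop at 0.006 m. The spring pushes up with 3 N at 0 and 9 N at the stop, and lifts what lies on the seat again when the push ends.
- seat_top (a point): Centre of the seat's upper face, on the spigot's axis; moves with the seat; z up.
- plate: Loose red sole plate, 100 mm (its x) by 60 mm (its y), 8 mm thick, about 70 g, flat on the bench; a round 40 mm hole in its middle passes over spigot and pins. Origin at the centre of its underside, z up. Any yaw on the seat will do. It can be gripped across its 60 mm width at the middle, where it overhangs the seat by 4 mm a side.
- collar: Loose knurled dark steel collar, 50 mm outside diameter, 36 mm high, about 120 g, standing right way up on the bench. Origin at the centre of its underside, z up. Bore 28.9 mm (1.4 mm play all round on the spigot). From the underside up to 25 mm run six inner keyways, 8 mm wide, 60 degrees apart, unmarked and hidden from above.
- collar_rim (a point): Centre of the collar's top; a plain rim hides the keyways. Set down between keyways, the collar rests on the pin tops; within 60 degrees of turning, keyways meet the pins (free within about 5 degrees) and it can drop 15 mm on to the seated plate. Home, with the seat at its stop, its underside is 64 mm above the bench.
- mallet: Bystander: rubber mallet lying down, 60 mm thick head 100 mm long (its y), handle 12 mm radius reaching 220 mm along its +x. Origin under the head.
- tape: Bystander: yellow tape measure, 70 x 65 x 36 mm. Origin at the centre of its underside.
- square: Bystander: try square, wooden stock 100 mm along its y, 130 mm steel blade along its +x. Origin under the stock.
- pencil: Bystander: flat yellow carpenter's pencil, 170 mm along its x, 13 mm wide, 8 mm thick. Origin at the middle of its underside.
Things that resemble listed ones, but are neither listed nor needed, are in the scene too. Of the things that look like the plate, the smallest one is meant.

How it is judged:
By the outcome, as a careful person would: the job done as asked, in the order asked, and still so for the second after the job is handed in, while the arm keeps its last pose, push and grip.
It also fails if it takes over 58 s, if anything falls off the work surface, if the arm or the gripper's body presses on something with over 40 N, if the wrist force passes 120 N, or if a joint passes its speed limit or range.

## Robot

A 6-joint arm with a two-finger parallel gripper is mounted at the origin on the work surface. World frame = base frame: x ahead of the robot, y to its left, z up, the work surface at z = 0. Lengths are in m, angles in rad, forces in N, time in s.
With the tool pointing down it reaches from about 0.275 to 0.975 m from the base axis. Payload 8.4 kg.
Tool frame: the origin (TCP) lies midway between the tips of the shut fingers; the grasp point (between the pads) lies grip_depth behind it (grip_depth is the distance from the TCP to the grasp point, in m); z points along the fingers, y is the line along which they close (so a half turn about z gives the same grasp; the last joint's range is limited). The gripper opens to 92 mm and grips with 3 to 60 N. Pads are 20 mm wide; open, the fingers measure 128 mm over their backs; the gripper's body (75 mm by 189 mm) begins 69 mm behind the grasp point.
Start: joints at [1.208, 0.353, 1.633, -0, 1.155, -0.002], TCP at [0.221, 0.585, 0.215] pointing down, gripper open.
Joint ranges: [-2.63, 2.63], [-0.92, 2.1], [0.06, 2.66], [-1.3, 4.44], [0, 2.69], [-3.02, 3.02]. Speed limits (rad/s): [2.22, 2.22, 2.79, 3.14, 3.14, 3.14].

## Interface

Orientations are given as a rotation vector (axis times angle).
In Python, from bench import * gives the robot as it stands. The module is installed in compiled form; this text tells all that it offers.
- The arm moves only by the tool jog_arm, never from a script. Its argument "targets" is a list of rows, each a list of 2 entries, a list of its own where there are three numbers: the shift along the tool's x, y, z in units of 25 mm (1.0 is 25 mm), then the turn, a rotation vector about the tool's x, y, z in units of 6 degrees (1.0 is 6 degrees). A call has exactly 8 rows; each row is the pose to reach, as a shift and turn from the pose commanded when the call began, along the tool's axes at that moment; what a row does not reach only later rows make up. A row lasts 1/10 s, in which the tool goes at most 50 mm and 8.59 degrees, less where a joint would pass 70% of its speed; a pose out of reach is approached as far as the arm can. A call with a gripper value outside its range is refused whole. "grip" is the finger opening in mm, from 0 to 91.9, set as the call begins (left out, the last holds). The fingers move at their own pace and stop on an object; "grip_force" is the grip in N (left out, the last holds). Time passes only in rows, so rows that repeat a pose let the fingers close, or fill a call up. It gives the time, the measured TCP pose, the force, the opening and the grip force at its end, in the units of the state.
- observe(): the state, without advancing time (a new reading comes with each control period).
- camera(name): name is "scene" or "top" or "wrist"; returns (picture, depth): 384x512x3 uint8, red, green, blue; 384x512 float32, m along the optical axis (not along the pixel's ray), 0 where there is no reading.
- get_calibration(name): a dict with "camera_matrix" (3x3 intrinsics, pixels), "pose" (4x4, takes a point from camera to world coordinates). Camera axes: x right, y down, z forward; pixel columns grow to the right and rows downward; lengths in m; the calibration is good to about 2 mm. A picture is of the moment at which its call begins: read the wrist's pose just before it. get_calibration takes no time and is no camera call; for the wrist camera it gives the pose at the moment of the call.
- sign_off(): hands the job in; it is judged then, once.
Trained networks look in the newest picture that a camera, given by its name, has taken for a name from the list of things; names that differ only in an ending like _2 or _b are one class to them, and where a whole thing is asked for, a point or a joint stands for the part that bears it (a point fixed in the world has none). Each returns a list of dicts, best first, with "conf" (0 to 1); they miss things now and then, are a little off and sometimes report something else, mostly with a low value. They report only what shows in the picture. A call takes as long as a camera call. They do not tell look-alikes from the thing itself.
- outline_of(camera, query): "pixels" (384x512 bool, what is visible of it) and "point" ([column, row] in pixels, amid what is visible of it).
The state is a dict: "clock": time; "qpos": joint angles; "joint_vel": joint speeds; "effort": joint torques, N m; "tcp_pos": TCP position; "orientation": TCP orientation; "contact_force": force on the tool from outside, world axes, zero at the start; "torque": the same for the moment, N m; "grip_width": finger opening in m; "gripper_force": force on a finger pad.
Only numpy, scipy, OpenCV 4.12 (cv2) and the standard library are available. Lean on these libraries where they do the work, as an engineer would, in place of code of your own. Each camera call takes 0.05 s, during which the arm holds its last target. There are 200 camera calls.

## Working session

There is one attempt and no reset: what is moved stays moved. The work goes in short steps, Python scripts to look and compute and a tool call to move; the robot and the scene stay as the last step left them, time stands still between calls to the robot, and variables do not carry over. Pictures are saved under pics/ and viewed, at most 10 in all, crops included, and the job is handed in when it is done.

Besides the shell and the picture viewer there is one more tool, called after "Emit:" by a JSON object that holds its "api" and its "payload". jog_arm: Moves the arm, as the interface text tells. Its arguments: {"type":"object","properties":{"targets":{"type":"array","items":{"type":"array"}},"grip":{"type":"number"},"grip_force":{"type":"number"}},"required":["targets"]}

```bash
mkdir -p pics; cat > h.py <<'E'
from bench import *
import numpy as np, cv2
from scipy.spatial.transform import Rotation as R
def cloud(name, d):
    c=get_calibration(name); K=np.array(c["camera_matrix"]); T=np.array(c["pose"])
    v,u=np.mgrid[:d.shape[0],:d.shape[1]]
    P=np.stack([(u-K[0,2])/K[0,0]*d,(v-K[1,2])/K[1,1]*d,d],-1)
    return P@T[:3,:3].T+T[:3,3]
def save(n,p,s=1): cv2.imwrite(n,cv2.resize(p[...,::-1],None,fx=s,fy=s,interpolation=cv2.INTER_CUBIC))
E
python3 - <<'E'
from h import *
s=observe(); print(s)
p,d=camera("top"); save("pics/top.png",p,1.5); P=cloud("top",d); np.savez("top.npz",p=p,d=d,P=P)
print(get_calibration("top"))
for q in ["router","plate","collar","seat","mallet","tape","square","pencil"]:
    for o in outline_of("top",q)[:4]:
        m=o["pixels"]&(d>0); X=P[m]; 
        print(q,round(o["conf"],2),o["point"],m.sum(),np.median(X,0).round(3),X[:,2].max().round(3), cv2.minAreaRect((X[:,:2]*1000).astype(np.float32)))
E
```

```text
{'clock': 0.0, 'qpos': array([ 1.20760101e+00,  3.53623217e-01,  1.63413614e+00,  4.86879520e-05,
        1.15517458e+00, -2.39990023e-03]), 'joint_vel': array([-3.27150929e-04,  1.59919959e-03,  1.92174281e-03, -1.46779605e-03,
        6.77004074e-04, -1.94472095e-06]), 'effort': array([ 1.85444437e-04, -5.93861711e+01, -3.34213722e+01,  6.97369594e-02,
        2.32279842e-02, -8.04032561e-05]), 'tcp_pos': array([0.22044767, 0.58430835, 0.2138784 ]), 'orientation': array([-5.63645895e-01, -3.09032303e+00,  2.05887042e-03]), 'contact_force': array([-0.31671418,  0.29625529,  1.10173963]), 'torque': array([-0.04209148,  0.03343709, -0.02203198]), 'gripper_force': 0.0, 'grip_width': 0.09254648505012285}
{'camera_matrix': array([[359.30390621,   0.        , 257.1833259 ],
       [  0.        , 359.30390621, 190.45936047],
       [  0.        ,   0.        ,   1.        ]]), 'pose': array([[ 0.00657018, -0.98581213,  0.16772382,  0.37955596],
       [-0.99993896, -0.0049868 ,  0.00985985, -0.08023672],
       [-0.00888356, -0.16777836, -0.98578471,  1.06637326],
       [ 0.        ,  0. 
[... 1089 characters left out ...]
, (64.3419418334961, 79.98367309570312), 50.49955368041992)
tape 0.46 [237.2, 232.9] 301 [ 0.433 -0.015  0.007] 0.014 ((422.49810791015625, -13.917110443115234), (168.91925048828125, 18.22992706298828), 0.904208242893219)
tape 0.32 [249.6, 177.3] 1746 [ 0.59  -0.044  0.017] 0.098 ((599.0613403320312, -42.6761474609375), (129.9492950439453, 129.4620361328125), 63.503726959228516)
square 0.92 [229.1, 120.2] 536 [0.771 0.03  0.008] 0.022 ((802.089111328125, 2.632251739501953), (149.2659912109375, 98.24922180175781), 2.9175219535827637)
pencil 0.6 [233.7, 233.0] 232 [ 0.426 -0.015  0.008] 0.014 ((422.19879150390625, -14.21717643737793), (162.7116241455078, 12.80774974822998), 0.8456716537475586)
```

View pics/top.png

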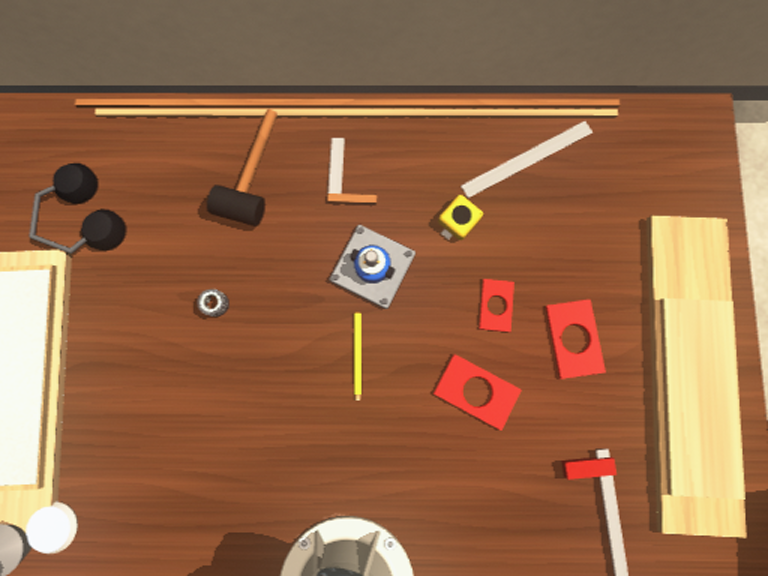

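```bash
python3 - <<'E'
from h import *
z=np.load("top.npz"); p=z["p"]; P=z["P"]
save("pics/crop_plate.png",p[165:300,280:420],4)
# tops 30..45 mm clusters
m=((P[...,2]>.028)&(P[...,2]<.05)&(z["d"]>0)).astype(np.uint8)
n,l,st,c=cv2.connectedComponentsWithStats(m)
for i in range(1,n):
    if st[i,4]>40: print(c[i].round(1),st[i,4],np.median(P[l==i],0).round(3))
E
```

```text
[162.8 124.2] 469 [0.753 0.21  0.036]
[ 51.  139.6] 1169 [0.692 0.549 0.038]
[307.3 143.8] 480 [ 0.696 -0.217  0.037]
[248.5 177.1] 273 [ 0.587 -0.046  0.045]
[ 15.9 248. ] 4837 [0.39  0.612 0.041]
[140.8 200.9] 181 [0.522 0.269 0.035]
[467.6 265.8] 6502 [ 0.344 -0.656  0.041]
[ 13.4 360. ] 97 [0.089 0.58  0.043]
[229.8 362.6] 146 [0.084 0.    0.04 ]
[254.6 375.2] 47 [ 0.056 -0.067  0.04 ]
```

The crop check comes next, and the same script works out the move to the plate.

View pics/crop_plate.png

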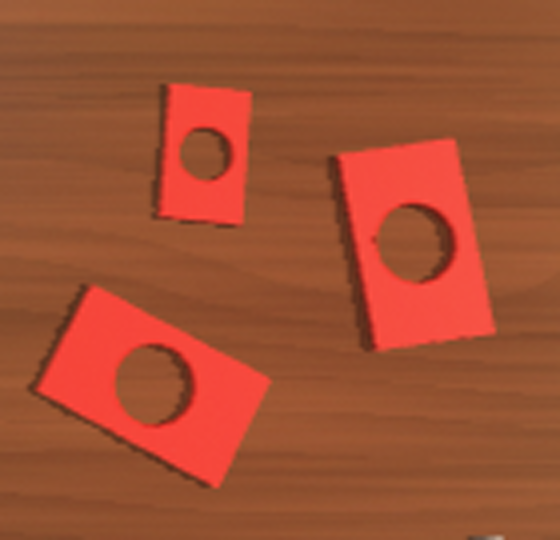

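```bash
cat >> h.py <<'E'
def delta(pos=None,ydir=None,s=None):
    """shift (25 mm) and turn (6 deg) in tool axes to a tool-down pose whose y lies along world bearing ydir (deg, mod 180)"""
    s=s or observe(); R0=R.from_rotvec(s["orientation"]); M=R0.as_matrix()
    p=s["tcp_pos"] if pos is None else np.array(pos)
    cur=np.degrees(np.arctan2(M[1,1],M[0,1])); 
    if ydir is None: ydir=cur
    y=cur+((ydir-cur+90)%180-90); a=np.radians(y); Y=np.array([np.cos(a),np.sin(a),0]); Z=np.array([0,0,-1.])
    Rt=R.from_matrix(np.stack([np.cross(Y,Z),Y,Z],1))
    print("clock",round(s["clock"],2),"tcp",s["tcp_pos"].round(4),"ybear",cur.round(2),"j6",s["qpos"][5].round(2),"F",s["contact_force"].round(1),"grip",round(s["grip_width"],4))
    print("shift",((p-s["tcp_pos"])@M/.025).round(2),"turn",((R0.inv()*Rt).as_rotvec(degrees=True)/6).round(2))
def edge_dir(X):
    r=cv2.minAreaRect((X[:,:2]*1000).astype(np.float32)); b=cv2.boxPoints(r)
    e=[b[1]-b[0],b[2]-b[1]]; L=[np.linalg.norm(x) for x in e]; i=int(np.argmax(L))
    return np.array(r[0])/1000, np.round(L,1), np.degrees(np.arctan2(e[i][1],e[i][0]))%180
E
python3 - <<'E'
from h import *
z=np.load("top.npz"); P=z["P"]
p,d=camera("top"); P=cloud("top",d)
for o in outline_of("top","plate"):
    X=P[o["pixels"]&(d>0)]
    print(o["point"],edge_dir(X[np.abs(X[:,2]-.009)<.006]))
delta([.523,-.29,.23],None)
s=observe(); c=get_calibration("wrist"); M=R.from_rotvec(s["orientation"]).as_matrix()
T=np.array(c["pose"]); print("cam in tool",((T[:3,3]-s["tcp_pos"])@M).round(3),(M.T@T[:3,:3]).round(2),c["camera_matrix"][0])
E
```

```text
[381.2, 231.0] (array([ 0.45709894, -0.43974713]), array([ 90. , 145.6], dtype=float32), np.float32(10.658454))
[308.9, 264.2] (array([ 0.35459616, -0.24626627]), array([ 86.6, 143.5], dtype=float32), np.float32(61.966145))
[331.8, 197.2] (array([ 0.52294403, -0.28892953]), array([100.4,  60.8], dtype=float32), np.float32(173.898))
clock 0.55 tcp [0.2206 0.5847 0.2146] ybear 69.33 j6 -0.0 F [-0.   0.2  0.4] grip 0.0917
shift [-23.67 -28.47  -0.62] turn [-0. -0. -0.]
cam in tool [ 0.085 -0.001 -0.17 ] [[ 0.   -0.95 -0.3 ]
 [ 1.    0.    0.  ]
 [-0.   -0.3   0.95]] [272.29785935   0.         255.70147271]
```

The top view shows three red plates with a hole: small at (331,203), and larger ones at (383,226) and (318,261) px. The red square at about (393,312) is only a try-square look-alike. The smallest measures 61 x 100 mm at (0.523,-0.289), so that is the sole plate. The only collar is at (141,201), and it is about 35 mm high.

Emit:
{"api": "jog_arm", "payload": {"targets": [[[-23.6, -28.4, -1.0], [0, 0, -2.4]], [[-23.6, -28.4, -1.0], [0, 0, -2.4]], [[-23.6, -28.4, -1.0], [0, 0, -2.4]], [[-23.6, -28.4, -1.0], [0, 0, -2.4]], [[-23.6, -28.4, -1.0], [0, 0, -2.4]], [[-23.6, -28.4, -1.0], [0, 0, -2.4]], [[-23.6, -28.4, -1.0], [0, 0, -2.4]], [[-23.6, -28.4, -1.0], [0, 0, -2.4]]], "grip": 90}}

```text
clock: 1.35
tcp_pos: [0.3515, 0.2051, 0.2258]
orientation: [0.171, 3.136, 0.001]
contact_force: [0.1, -0.0, 0.3]
grip_width: 0.09
gripper_force: 0.0
```

```bash
python3 - <<'E'
from h import *
delta([.523,-.29,.23],83.9)
E
```

```text
clock 1.35 tcp [0.3515 0.2051 0.2258] ybear 83.76 j6 -0.94 F [ 0.1 -0.   0.3] grip 0.09
shift [ -8.97 -18.94  -0.17] turn [ 0.01  0.01 -0.02]
```

Emit:
{"api": "jog_arm", "payload": {"targets": [[[-9, -19, 0], [0, 0, 0]], [[-9, -19, 0], [0, 0, 0]], [[-9, -19, 0], [0, 0, 0]], [[-9, -19, 0], [0, 0, 0]], [[-9, -19, 0], [0, 0, 0]], [[-9, -19, 0], [0, 0, 0]], [[-9, -19, 0], [0, 0, 0]], [[-9, -19, 0], [0, 0, 0]]]}}

```text
clock: 2.15
tcp_pos: [0.4822, -0.1735, 0.2257]
orientation: [0.173, 3.136, -0.0]
contact_force: [1.0, 0.9, 0.1]
grip_width: 0.0903
gripper_force: 0.0
```

```bash
cat >> h.py <<'E'
def plate_now(name="wrist",zr=(.004,.014)):
    p,d=camera(name); P=cloud(name,d); out=[]
    for o in outline_of(name,"plate"):
        X=P[o["pixels"]&(d>0)]; X=X[(X[:,2]>zr[0])&(X[:,2]<zr[1])]
        if len(X)>50: e=edge_dir(X); print(o["conf"],o["point"],e,np.median(X[:,2]).round(4)); out.append(e)
    return p,d,P,out
E
python3 - <<'E'
from h import *
p,d,P,o=plate_now(); save("pics/w1.png",p)
delta([.523,-.29,.06],83.9)
E
```

```text
0.9 [73.8, 152.6] (array([ 0.45929547, -0.4451926 ]), array([ 88.6, 144.4], dtype=float32), np.float32(8.595013)) 0.0128
0.82 [186.4, 185.9] (array([ 0.52485754, -0.29468805]), array([101.1,  60.5], dtype=float32), np.float32(174.64886)) 0.009
0.79 [172.9, 73.5] (array([ 0.35629803, -0.2525687 ]), array([ 86.2, 144.2], dtype=float32), np.float32(62.228264)) 0.0118
clock 2.25 tcp [ 0.4837 -0.1763  0.2256] ybear 83.51 j6 -1.81 F [-0.1  0.9 -0.4] grip 0.09
shift [-2.06 -4.33  6.64] turn [-0.02  0.02 -0.07]
```

Emit:
{"api": "jog_arm", "payload": {"targets": [[[-2.1, -4.4, 4.0], [0, 0, -0.1]], [[-2.1, -4.4, 4.0], [0, 0, -0.1]], [[-2.1, -4.4, 4.0], [0, 0, -0.1]], [[-2.1, -4.4, 6.0], [0, 0, -0.1]], [[-2.1, -4.4, 6.0], [0, 0, -0.1]], [[-2.1, -4.4, 6.0], [0, 0, -0.1]], [[-2.1, -4.4, 6.0], [0, 0, -0.1]], [[-2.1, -4.4, 6.0], [0, 0, -0.1]]]}}

```text
clock: 3.05
tcp_pos: [0.5234, -0.2862, 0.078]
orientation: [0.154, 3.135, -0.002]
contact_force: [-0.1, -0.2, -0.1]
grip_width: 0.0895
gripper_force: 0.0
```

```bash
python3 - <<'E'
from h import *
p,d,P,o=plate_now(); save("pics/w2.png",p)
e=min(o,key=lambda e:abs(e[0][0]-.524)+abs(e[0][1]+.29))
delta([*e[0],.004],e[2]-90)
E
```

```text
0.97 [76.1, 111.1] (array([ 0.45590536, -0.4384137 ]), array([ 88.1, 144.5], dtype=float32), np.float32(8.358622)) 0.0114
0.79 [258.6, 177.3] (array([ 0.52130774, -0.28780826]), array([100.7,  60.3], dtype=float32), np.float32(174.50096)) 0.008
0.75 [318.9, 30.3] (array([ 0.39225882, -0.25465863]), array([ 53. , 152.3], dtype=float32), np.float32(84.20827)) 0.0114
clock 3.15 tcp [ 0.5232 -0.2863  0.0776] ybear 84.37 j6 -1.98 F [-0.4 -0.3 -0.6] grip 0.0903
shift [ 0.08 -0.06  2.94] turn [-0.01  0.03 -0.02]
```

View pics/w2.png

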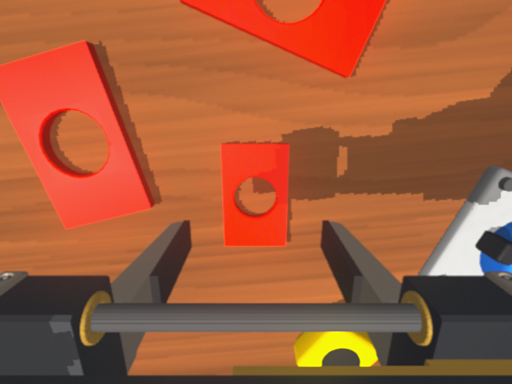

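The small plate (223–289, 143–246 px, hole at 256,196) lies centred between the open fingers, so I can descend and grip.

Emit:
{"api": "jog_arm", "payload": {"targets": [[[0.1, -0.05, 1.4], [0, 0, 0]], [[0.1, -0.05, 2.4], [0, 0, 0]], [[0.1, -0.05, 2.9], [0, 0, 0]], [[0.1, -0.05, 2.95], [0, 0, 0]], [[0.1, -0.05, 2.95], [0, 0, 0]], [[0.1, -0.05, 2.95], [0, 0, 0]], [[0.1, -0.05, 2.95], [0, 0, 0]], [[0.1, -0.05, 2.95], [0, 0, 0]]]}}

```text
clock: 3.95
tcp_pos: [0.52, -0.2876, 0.0025]
orientation: [0.155, 3.137, -0.001]
contact_force: [-0.1, -0.0, 0.7]
grip_width: 0.0898
gripper_force: 0.0
```

Emit:
{"api": "jog_arm", "payload": {"targets": [[[0, 0, 0], [0, 0, 0]], [[0, 0, 0], [0, 0, 0]], [[0, 0, 0], [0, 0, 0]], [[0, 0, 0], [0, 0, 0]], [[0, 0, 0], [0, 0, 0]], [[0, 0, 0], [0, 0, 0]], [[0, 0, 0], [0, 0, 0]], [[0, 0, 0], [0, 0, 0]]], "grip": 50, "grip_force": 40}}

```text
clock: 4.75
tcp_pos: [0.5194, -0.2873, 0.0016]
orientation: [-0.155, -3.138, -0.0]
contact_force: [-0.0, -0.0, 1.6]
grip_width: 0.0595
gripper_force: 40.0
```

Emit:
{"api": "jog_arm", "payload": {"targets": [[[0, 0, -1], [0, 0, 0]], [[0, 0, -3], [0, 0, 0]], [[0, 0, -5], [0, 0, 0]], [[-0.6, 2, -6], [0, 0, 0]], [[-1.2, 4, -7], [0, 0, 0]], [[-1.4, 5.5, -7.5], [0, 0, 0]], [[-1.4, 5.5, -7.5], [0, 0, 0]], [[-1.4, 5.5, -7.5], [0, 0, 0]]]}}

```text
clock: 5.55
tcp_pos: [0.5683, -0.153, 0.1895]
orientation: [0.151, 3.137, -0.001]
contact_force: [0.7, 0.7, -0.9]
grip_width: 0.0591
gripper_force: 40.0
```

```bash
python3 - <<'E'
from h import *
observe(); camera("wrist"); s=observe(); p,d=camera("wrist"); P=cloud("wrist",d); save("pics/w3.png",p,1.5); np.savez("w3.npz",p=p,d=d,P=P)
M=R.from_rotvec(s["orientation"]).as_matrix(); delta([.6,-.044,.19])
for q in ["router","spigot_top","seat","plate","pins"]:
    for o in outline_of("wrist",q)[:2]:
        X=P[o["pixels"]&(d>0)]; print(q,round(o["conf"],2),o["point"],np.median(X,0).round(4),X[:,2].max().round(3))
m=(P[...,2]>.098)&(P[...,2]<.107)&(d>0)&(np.hypot(P[...,0]-.6,P[...,1]+.044)<.04)
X=P[m]; print("top disc",m.sum(),X.mean(0).round(4),X.min(0).round(4),X.max(0).round(4))
E
```

```text
clock 5.65 tcp [ 0.5671 -0.1546  0.1884] ybear 84.34 j6 -1.74 F [-0.4 -0.1 -1.3] grip 0.059
shift [-0.87  4.53 -0.07] turn [-0.   -0.01 -0.  ]
router 0.9 [343.6, 173.6] [ 0.577  -0.0495  0.0162] 0.187
spigot_top 0.68 [339.5, 177.4] [ 0.577  -0.05    0.0162] 0.195
seat 0.72 [349.7, 191.5] [ 0.5871 -0.0513  0.0616] 0.064
seat 0.2 [338.7, 178.0] [ 0.5767 -0.0499  0.0162] 0.194
plate 0.85 [35.5, 123.7] [ 0.4754 -0.4171  0.011 ] 0.014
plate 0.77 [251.3, 213.1] [ 0.5566 -0.1544  0.1948] 0.197
top disc 344 [ 0.5963 -0.0434  0.101 ] [ 0.5852 -0.0534  0.098 ] [ 0.6084 -0.0324  0.1037]
```

View pics/w3.png

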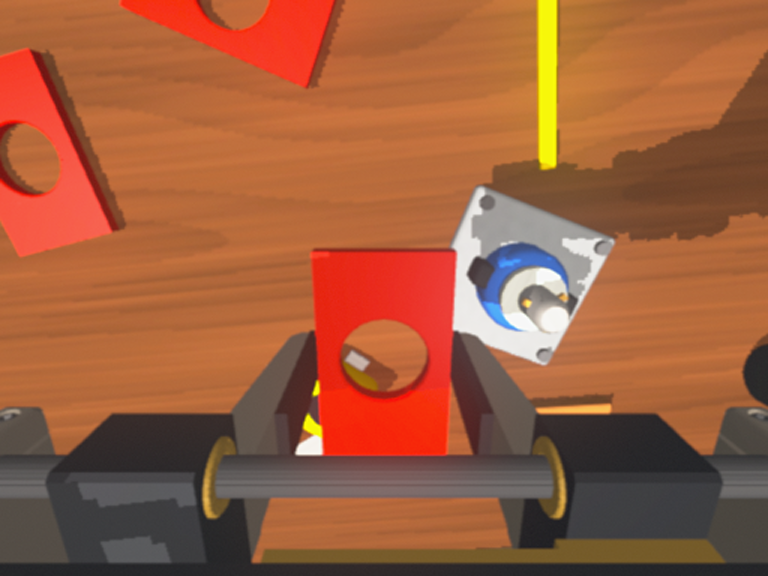

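The red plate is held level with its hole at (385,358). The spigot top is at (552,318) with brass pins at about (527,302) and (562,297), all in the 1.5x picture. Next I measure the hole centre against the spigot, and the height of the black lugs on the nose.

```bash
cat >> h.py <<'E'
def ray_at_z(name,uv,z):
    c=get_calibration(name); K=np.array(c["camera_matrix"]); T=np.array(c["pose"])
    r=T[:3,:3]@np.linalg.inv(K)@np.array([uv[0],uv[1],1.]); o=T[:3,3]
    return o+r*(z-o[2])/r[2]
E
python3 - <<'E'
from h import *
z=np.load("w3.npz"); p,d,P=z["p"],z["d"],z["P"]; s=observe()
top=(P[...,2]>.188)&(P[...,2]<.2)&(p[...,0]>150)&(p[...,1]<80)&(d>0)
zt=np.median(P[top][:,2]); print("plate top z",zt.round(4))
n,l,st,c=cv2.connectedComponentsWithStats((~top).astype(np.uint8))
for i in range(1,n):
    if 500<st[i,4]<4000: 
        cs,_=cv2.findContours((l==i).astype(np.uint8),cv2.RETR_EXTERNAL,cv2.CHAIN_APPROX_NONE)
        e=cv2.fitEllipse(cs[0]); print(st[i],e,ray_at_z("wrist",e[0],zt).round(4), "r",ray_at_z("wrist",(e[0][0]+st[i,2]/2,e[0][1]),zt).round(4))
print("tcp",s["tcp_pos"].round(4))
# spigot: horizontal slices
m0=(np.hypot(P[...,0]-.597,P[...,1]+.044)<.06)&(d>0)
m=m0&(P[...,2]>.1005)&(P[...,2]<.107); X=P[m]; print("top",m.sum(),X.mean(0).round(4),cv2.minEnclosingCircle((X[:,:2]*1000).astype(np.float32)))
m=m0&(np.abs(P[...,2]-.062)<.0025); X=P[m]; print("seat",m.sum(),cv2.minEnclosingCircle((X[:,:2]*1000).astype(np.float32)))
blk=m0&(p.max(-1)<60)&(P[...,2]>.02); 
n,l,st,c=cv2.connectedComponentsWithStats(blk.astype(np.uint8))
for i in range(1,n):
    if st[i,4]>15: X=P[l==i]; print("blk",c[i],st[i,4],X.min(0).round(3),X.max(0).round(3))
E
```

```text
plate top z 0.1948
[ 227  213   58   50 2272] ((255.46202087402344, 237.52174377441406), (48.46529006958008, 58.23622512817383), 86.97111511230469) [ 0.5668 -0.1555  0.1948] r [ 0.5687 -0.1362  0.1948]
tcp [ 0.5673 -0.155   0.1885]
top 251 [ 0.5971 -0.0426  0.1017] ((597.0931396484375, -42.8613395690918), 10.130619049072266)
seat 801 ((597.4314575195312, -42.26249694824219), 25.765216827392578)
blk [504.41176471 304.        ] 34 [ 0.547 -0.078  0.288] [ 0.549 -0.074  0.291]
```

```bash
python3 - <<'E'
from h import *
z=np.load("w3.npz"); p,d,P=z["p"],z["d"],z["P"]
for c,r in [(320,181),(316,178),(323,184),(381,203),(379,198),(340,170)]: print((c,r),p[r,c],P[r,c].round(4))
delta([.5977,-.042,.130],84.34)
E
```

```text
(320, 181) [82 71 73] [ 0.5771 -0.0784  0.0432]
(316, 178) [73 59 61] [ 0.5757 -0.0811  0.0335]
(323, 184) [83 73 76] [ 0.581  -0.0751  0.0439]
(381, 203) [89 84 82] [ 0.6122 -0.0049  0.0442]
(379, 198) [114  94  75] [ 0.6054 -0.0076  0.0444]
(340, 170) [ 68  94 157] [ 0.566  -0.0543  0.0426]
clock 5.9 tcp [ 0.5673 -0.155   0.1885] ybear 84.24 j6 -1.74 F [-0.9 -0.7 -1.3] grip 0.0591
shift [-0.76  4.62  2.34] turn [ 0.   -0.01 -0.02]
```

Emit:
{"api": "jog_arm", "payload": {"targets": [[[-0.4, 2.0, 0], [0, 0, 0]], [[-0.7, 3.6, 0], [0, 0, 0]], [[-0.76, 4.4, 0.3], [0, 0, 0]], [[-0.76, 4.6, 1.0], [0, 0, 0]], [[-0.76, 4.62, 1.8], [0, 0, 0]], [[-0.76, 4.62, 2.3], [0, 0, 0]], [[-0.76, 4.62, 2.3], [0, 0, 0]], [[-0.76, 4.62, 2.3], [0, 0, 0]]]}}

```text
clock: 6.7
tcp_pos: [0.5982, -0.0414, 0.1318]
orientation: [-0.157, -3.137, 0.0]
contact_force: [0.2, 0.1, -0.4]
grip_width: 0.0593
gripper_force: 40.0
```

```bash
cat >> h.py <<'E'
def hole_vs_spigot():
    camera("wrist"); s=observe(); p,d=camera("wrist"); P=cloud("wrist",d); tz=s["tcp_pos"][2]
    top=(abs(P[...,2]-tz-.0063)<.006)&(p[...,0]>150)&(p[...,1]<80)&(d>0); zt=np.median(P[top][:,2])
    n,l,st,c=cv2.connectedComponentsWithStats((~top).astype(np.uint8))
    for i in range(1,n):
        if 1000<st[i,4]<4000:
            cs,_=cv2.findContours((l==i).astype(np.uint8),cv2.RETR_EXTERNAL,cv2.CHAIN_APPROX_NONE)
            e=cv2.fitEllipse(cs[0]); print("hole",ray_at_z("wrist",e[0],zt).round(4),e)
    m=(P[...,2]>.1005)&(P[...,2]<.104)&(np.hypot(P[...,0]-.597,P[...,1]+.0425)<.015)&(d>0)
    X=P[m]; print("spigot",len(X),cv2.minEnclosingCircle((X[:,:2]*1000).astype(np.float32)) if len(X) else "")
    return p,d,P
E
python3 - <<'E'
from h import *
p,d,P=hole_vs_spigot(); save("pics/w4.png",p); delta([.5977,-.042,.130],84.34)
E
```

```text
hole [ 0.5978 -0.0418  0.139 ] ((255.57406616210938, 236.94650268554688), (49.011165618896484, 58.83781433105469), 87.61461639404297)
spigot 263 ((600.6668701171875, -42.080482482910156), 10.217151641845703)
clock 6.8 tcp [ 0.5988 -0.0413  0.1325] ybear 84.29 j6 -1.54 F [-1.2  0.5 -0.4] grip 0.0593
shift [ 0.04 -0.03  0.1 ] turn [-0.    0.01 -0.01]
```

View pics/w4.png

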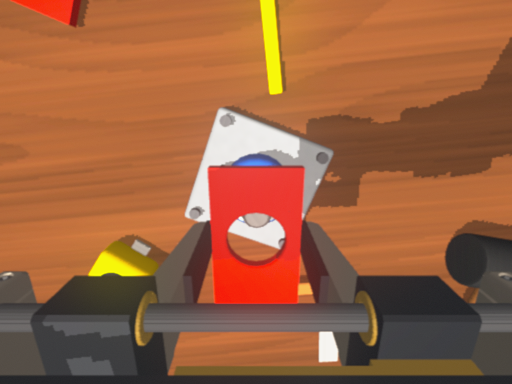

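Only part of the spigot shows through the hole, at about (256,218), so I lower the plate around the tapered tip, where there is ample clearance, and measure again.

Emit:
{"api": "jog_arm", "payload": {"targets": [[[0, 0, 0.4], [0, 0, 0]], [[0, 0, 0.9], [0, 0, 0]], [[0, 0, 1.3], [0, 0, 0]], [[0, 0, 1.5], [0, 0, 0]], [[0, 0, 1.5], [0, 0, 0]], [[0, 0, 1.5], [0, 0, 0]], [[0, 0, 1.5], [0, 0, 0]], [[0, 0, 1.5], [0, 0, 0]]]}}

```text
clock: 7.6
tcp_pos: [0.5985, -0.0409, 0.0946]
orientation: [0.155, 3.137, -0.0]
contact_force: [0.2, -0.0, -1.4]
grip_width: 0.0591
gripper_force: 40.0
```

```bash
python3 - <<'E'
from h import *
p,d,P=hole_vs_spigot(); save("pics/w5.png",p[150:300,180:340],4); delta([.5977,-.042,.0577],84.34)
E
```

```text
hole [ 0.5976 -0.0413  0.101 ] ((255.60435485839844, 237.2407989501953), (48.44064712524414, 59.25773620605469), 87.82969665527344)
spigot 609 ((597.275390625, -41.735450744628906), 10.34980297088623)
clock 7.7 tcp [ 0.5984 -0.0409  0.0945] ybear 84.33 j6 -1.54 F [ 0.3  0.3 -0.3] grip 0.0593
shift [ 0.02 -0.05  1.47] turn [-0.    0.01 -0.  ]
```

View pics/w5.png

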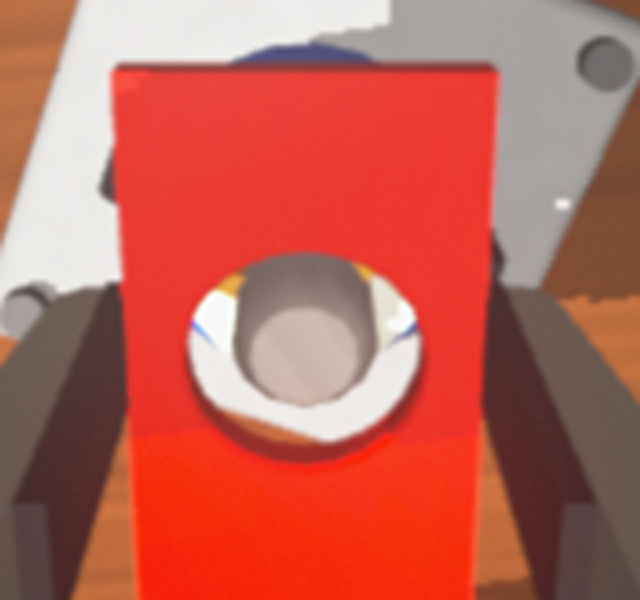

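The spigot top sits centred in the hole at about (303,355) in the crop, and the two visible pins lie inside its rim. Pressing down to the stop next.

Emit:
{"api": "jog_arm", "payload": {"targets": [[[0, -0.02, 0.5], [0, 0, 0]], [[0, -0.02, 0.9], [0, 0, 0]], [[0, -0.02, 1.15], [0, 0, 0]], [[0, -0.02, 1.3], [0, 0, 0]], [[0, -0.02, 1.4], [0, 0, 0]], [[0, -0.02, 1.48], [0, 0, 0]], [[0, -0.02, 1.48], [0, 0, 0]], [[0, -0.02, 1.48], [0, 0, 0]]]}}

```text
clock: 8.5
tcp_pos: [0.5975, -0.0413, 0.0576]
orientation: [-0.155, -3.136, 0.0]
contact_force: [-4.9, -0.2, 8.6]
grip_width: 0.0593
gripper_force: 40.0
```

Emit:
{"api": "jog_arm", "payload": {"targets": [[[0, 0, 0.03], [0, 0, 0]], [[0, 0, 0.03], [0, 0, 0]], [[0, 0, 0.03], [0, 0, 0]], [[0, 0, -0.05], [0, 0, 0]], [[0, 0, -0.13], [0, 0, 0]], [[0, 0, -0.2], [0, 0, 0]], [[0, 0, -0.22], [0, 0, 0]], [[0, 0, -0.22], [0, 0, 0]]]}}

```text
clock: 9.3
tcp_pos: [0.5982, -0.0414, 0.0627]
orientation: [0.155, 3.138, -0.0]
contact_force: [-1.8, -0.2, 2.7]
grip_width: 0.0593
gripper_force: 40.0
```

Emit:
{"api": "jog_arm", "payload": {"targets": [[[0, 0, 0], [0, 0, 0]], [[0, 0, 0], [0, 0, 0]], [[0, 0, 0], [0, 0, 0]], [[0, 0, 0], [0, 0, 0]], [[0, 0, 0], [0, 0, 0]], [[0, 0, -1], [0, 0, 0]], [[0, 0, -2.5], [0, 0, 0]], [[0, 0, -4.4], [0, 0, 0]]], "grip": 85}}

```text
clock: 10.1
tcp_pos: [0.5968, -0.0413, 0.1723]
orientation: [-0.155, -3.134, -0.0]
contact_force: [0.5, 0.5, -1.2]
grip_width: 0.085
gripper_force: 0.0
```

```bash
python3 - <<'E'
from h import *
s=observe(); p,d=camera("wrist"); p,d=camera("wrist"); P=cloud("wrist",d); save("pics/w6.png",p)
m=(p[...,0]>150)&(p[...,1]<80)&(d>0)&(np.hypot(P[...,0]-.597,P[...,1]+.042)<.06)&(P[...,2]>.05)&(P[...,2]<.1)
X=P[m]; n=np.linalg.svd(X-X.mean(0),full_matrices=False)[2][2]; print("plate",len(X),edge_dir(X),np.median(X[:,2]).round(4),"tilt",np.degrees(np.arccos(abs(n[2]))).round(2))
p,d=camera("top"); P=cloud("top",d)
for o in outline_of("top","collar")[:2]: print(o["conf"],o["point"])
m=(np.abs(P[...,2]-.036)<.004)&(np.hypot(P[...,0]-.522,P[...,1]-.269)<.05)&(d>0); X=P[m]; print("collar",len(X),cv2.minEnclosingCircle((X[:,:2]*1000).astype(np.float32)))
delta([.53,.262,.17],84.3)
E
```

```text
plate 3650 (array([ 0.60100562, -0.04206629]), array([99.7, 59.3], dtype=float32), np.float32(175.11325)) 0.0677 tilt 0.11
0.61 [145.4, 202.0]
collar 164 ((523.057861328125, 268.5456848144531), 25.638511657714844)
clock 10.3 tcp [ 0.5989 -0.0414  0.1738] ybear 84.33 j6 -1.54 F [-0.1 -0.9 -0.1] grip 0.0849
shift [ 3.94 11.8   0.14] turn [0.   0.03 0.  ]
```

View pics/w6.png

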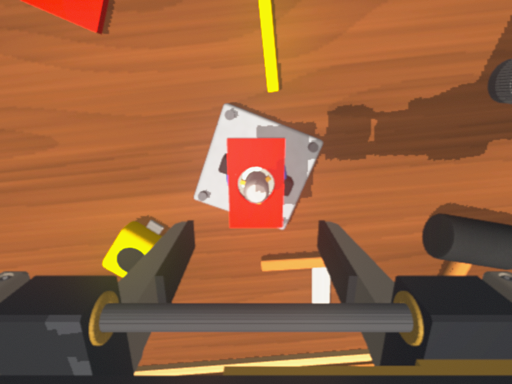

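The plate lies level on the seat around the spigot (228–284, 138–228 px), and the collar is at the right edge (about 505,82). Moving to the collar now.

Emit:
{"api": "jog_arm", "payload": {"targets": [[[4.25, 12, 0], [0, 0, 0]], [[4.25, 12, 0], [0, 0, 0]], [[4.25, 12, 0], [0, 0, 0]], [[4.25, 12, 0], [0, 0, 0]], [[4.25, 12, 0], [0, 0, 0]], [[4.25, 12, 0.5], [0, 0, 0]], [[4.25, 12, 1.8], [0, 0, 0]], [[4.25, 12, 1.8], [0, 0, 0]]]}}

```text
clock: 11.1
tcp_pos: [0.5177, 0.2685, 0.1224]
orientation: [-0.15, -3.13, 0.006]
contact_force: [-0.5, -0.0, -0.7]
grip_width: 0.085
gripper_force: 0.0
```

```bash
python3 - <<'E'
from h import *
camera("wrist"); p,d=camera("wrist"); P=cloud("wrist",d); save("pics/w7.png",p)
m=(np.abs(P[...,2]-.036)<.004)&(np.hypot(P[...,0]-.522,P[...,1]-.269)<.05)&(d>0); X=P[m]; c,r=cv2.minEnclosingCircle((X[:,:2]*1000).astype(np.float32)); print("collar",len(X),c,r,np.median(X[:,2]))
delta([c[0]/1000,c[1]/1000,.012],84.3)
E
```

```text
collar 1381 (522.3696899414062, 270.1444396972656) 25.883697509765625 0.037670414435942046
clock 11.2 tcp [0.5207 0.2669 0.126 ] ybear 84.4 j6 -1.0 F [ 0.2 -1.2 -0. ] grip 0.0852
shift [-0.07  0.15  4.56] turn [-0.02 -0.03  0.02]
```

View pics/w7.png

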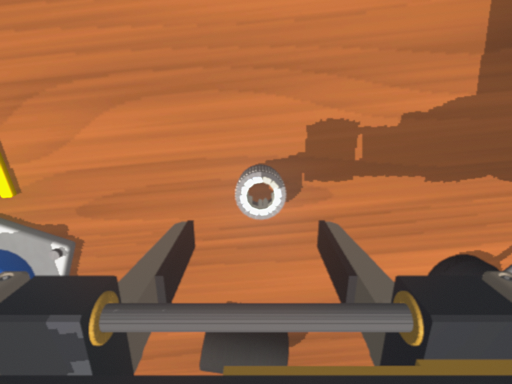

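The collar is at (260,192), standing between the fingers. Descend to 12 mm and grip.

Emit:
{"api": "jog_arm", "payload": {"targets": [[[-0.05, 0.1, 1.5], [0, 0, 0]], [[-0.05, 0.1, 3.0], [0, 0, 0]], [[-0.05, 0.1, 4.2], [0, 0, 0]], [[-0.05, 0.1, 4.56], [0, 0, 0]], [[-0.05, 0.1, 4.56], [0, 0, 0]], [[-0.05, 0.1, 4.56], [0, 0, 0]], [[-0.05, 0.1, 4.56], [0, 0, 0]], [[-0.05, 0.1, 4.56], [0, 0, 0]]]}}

```text
clock: 12.0
tcp_pos: [0.5246, 0.2704, 0.0152]
orientation: [0.155, 3.136, 0.002]
contact_force: [-1.0, 0.5, -0.3]
grip_width: 0.0851
gripper_force: 0.0
```

Emit:
{"api": "jog_arm", "payload": {"targets": [[[0, 0, 0], [0, 0, 0]], [[0, 0, 0], [0, 0, 0]], [[0, 0, 0], [0, 0, 0]], [[0, 0, 0], [0, 0, 0]], [[0, 0, 0], [0, 0, 0]], [[0, 0, 0], [0, 0, 0]], [[0, 0, 0], [0, 0, 0]], [[0, 0, 0], [0, 0, 0]]], "grip": 40, "grip_force": 50}}

```text
clock: 12.8
tcp_pos: [0.5235, 0.2701, 0.0136]
orientation: [-0.155, -3.138, -0.0]
contact_force: [-1.0, 0.2, 0.3]
grip_width: 0.0493
gripper_force: 50.0
```

```bash
python3 - <<'E'
from h import *
delta([.5978,-.0415,.17],84.3)
E
```

```text
clock 12.8 tcp [0.5235 0.2701 0.0136] ybear 84.33 j6 -1.0 F [-1.   0.2  0.3] grip 0.0493
shift [ -4.19 -12.11  -6.26] turn [ 0. -0.  0.]
```

Emit:
{"api": "jog_arm", "payload": {"targets": [[[0, 0, -1.0], [0, 0, 0]], [[0, 0, -3.0], [0, 0, 0]], [[-0.3, -0.9, -4.8], [0, 0, 0]], [[-0.9, -2.6, -6.0], [0, 0, 0]], [[-1.5, -4.4, -6.2], [0, 0, 0]], [[-2.1, -6.2, -6.2], [0, 0, 0]], [[-2.7, -7.8, -6.2], [0, 0, 0]], [[-3.2, -9.2, -6.2], [0, 0, 0]]]}}

```text
clock: 13.6
tcp_pos: [0.5805, 0.0309, 0.1687]
orientation: [0.156, 3.138, -0.001]
contact_force: [-0.4, -0.3, -1.0]
grip_width: 0.049
gripper_force: 50.0
```

```bash
cat > cm.py <<'E'
from h import *
camera("wrist"); s=observe(); p,d=camera("wrist"); P=cloud("wrist",d); t=s["tcp_pos"]
zt=t[2]+.0224
m=(np.abs(P[...,2]-zt)<.004)&(np.hypot(P[...,0]-t[0],P[...,1]-t[1])<.03)&(d>0); X=P[m]
print("rim",len(X),np.median(X[:,2]).round(4),"expect",zt.round(4),cv2.minEnclosingCircle((X[:,:2]*1000).astype(np.float32)),"tcp",t.round(4))
# bore from grey-independent depth hole: contour inside the rim
n,l,st,c=cv2.connectedComponentsWithStats((~m).astype(np.uint8),connectivity=4)
for i in range(1,n):
    if 150<st[i,4]<3000:
        cs,_=cv2.findContours((l==i).astype(np.uint8),cv2.RETR_EXTERNAL,cv2.CHAIN_APPROX_NONE)
        e=cv2.fitEllipse(cs[0]); print("bore",ray_at_z("wrist",e[0],zt).round(4),e[1])
m=(P[...,2]>.1005)&(P[...,2]<.104)&(np.hypot(P[...,0]-.597,P[...,1]+.0425)<.015)&(d>0); X=P[m]
print("spigot",len(X),cv2.minEnclosingCircle((X[:,:2]*1000).astype(np.float32)) if len(X) else "")
delta([.5975,-.042,.15],84.3)
E
python3 - <<'E'
from cm import *
save("pics/w8.png",p)
E
```

```text
rim 3644 0.1909 expect 0.1911 ((579.3156127929688, 26.830339431762695), 29.149898529052734) tcp [0.5817 0.0266 0.1687]
bore [0.577  0.0291 0.1911] (38.44947052001953, 46.01686477661133)
spigot 292 ((596.8378295898438, -38.82855224609375), 10.063612937927246)
clock 13.7 tcp [0.581  0.0292 0.1685] ybear 84.13 j6 -1.42 F [ 0.4  0.6 -1. ] grip 0.0493
shift [-0.95 -2.76  0.74] turn [-0.01  0.   -0.03]
```

View pics/w8.png

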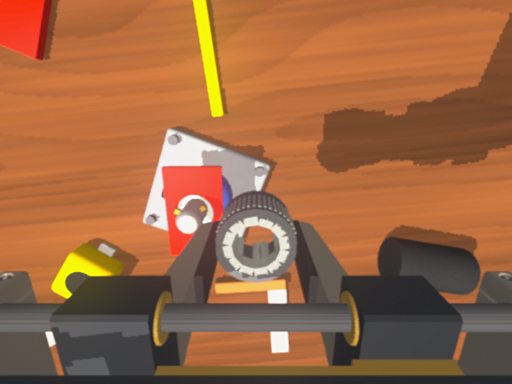

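```bash
cat > cm.py <<'E'
from h import *
def meas(n=4):
    A=[];B=[];T=[];Pm=[]
    for k in range(n):
        s=observe(); p,d=camera("wrist"); P=cloud("wrist",d); t=s["tcp_pos"]; M=R.from_rotvec(s["orientation"]).as_matrix()
        T.append(t); L=(P-t)@M   # tool frame
        m=(np.abs(L[...,2]+.0224)<.0015)&(np.abs(L[...,1])<.019)&(np.abs(L[...,0])<.035)&(d>0)
        X=L[m]; lo,hi=np.percentile(X[:,0],[1,99]); A.append([*np.mean(X[:,:2],0),(lo+hi)/2,hi-lo,len(X)])
        m=(P[...,2]>.1005)&(P[...,2]<.104)&(np.hypot(P[...,0]-.597,P[...,1]+.0425)<.015)&(d>0); X=P[m]
        if len(X)>30: c,r=cv2.minEnclosingCircle((X[:,:2]*1000).astype(np.float32)); B.append([*c,r,len(X)])
    print("rim in tool: mean x,y, mid x, extent, n\n",np.array(A).round(4)); print("spigot\n",np.array(B).round(1)); print("tcp\n",np.array(T).round(4))
    return p,d,P
E
python3 - <<'E'
from cm import *
p,d,P=meas()
E
```

```text
rim in tool: mean x,y, mid x, extent, n
 [[ 4.700e-03 -2.000e-04  3.300e-03  4.840e-02  2.544e+03]
 [ 4.200e-03 -1.000e-04  3.200e-03  4.860e-02  2.551e+03]
 [ 4.000e-03 -0.000e+00  2.800e-03  4.850e-02  2.559e+03]
 [ 3.900e-03  1.000e-04  2.800e-03  4.840e-02  2.569e+03]]
spigot
 [[596.5 -38.5  10.2 291. ]
 [597.8 -39.9  10.2 303. ]
 [597.6 -40.3  10.5 310. ]
 [597.5 -40.4  10.4 314. ]]
tcp
 [[0.581  0.0292 0.1685]
 [0.5805 0.0312 0.1684]
 [0.5801 0.0326 0.1683]
 [0.58   0.0335 0.1683]]
```

Emit:
{"api": "jog_arm", "payload": {"targets": [[[-0.5, -1.3, 0], [0, 0, 0]], [[-0.9, -2.4, 0], [0, 0, 0]], [[-1.08, -2.85, 0], [0, 0, 0]], [[-1.08, -2.92, 0.4], [0, 0, 0]], [[-1.08, -2.92, 1.0], [0, 0, 0]], [[-1.08, -2.92, 1.6], [0, 0, 0]], [[-1.08, -2.92, 1.8], [0, 0, 0]], [[-1.08, -2.92, 1.8], [0, 0, 0]]]}}

```text
clock: 14.7
tcp_pos: [0.5989, -0.0413, 0.122]
orientation: [-0.154, -3.135, -0.0]
contact_force: [0.3, 0.8, -2.0]
grip_width: 0.0492
gripper_force: 50.0
```

```bash
python3 - <<'E'
from cm import *
for i in range(2): camera("wrist")
p,d,P=meas(3); save("pics/w9.png",p[130:330,140:370],3); delta([.6002,-.042,.0986],84.33)
E
```

```text
rim in tool: mean x,y, mid x, extent, n
 [[3.500e-03 1.000e-04 2.500e-03 4.870e-02 2.533e+03]
 [3.700e-03 0.000e+00 2.600e-03 4.870e-02 2.552e+03]
 [3.900e-03 1.000e-04 2.900e-03 4.850e-02 2.567e+03]]
spigot
 [[606.3 -43.    5.8  56. ]
 [605.6 -42.6   5.4  48. ]
 [605.1 -43.    5.   40. ]]
tcp
 [[ 0.6001 -0.0416  0.1236]
 [ 0.6004 -0.0418  0.124 ]
 [ 0.6005 -0.0419  0.1242]]
clock 14.95 tcp [ 0.6005 -0.042   0.1243] ybear 84.34 j6 -1.54 F [-0.9  0.1 -1.8] grip 0.0492
shift [ 0.01 -0.    1.03] turn [0.   0.01 0.  ]
```

View pics/w9.png

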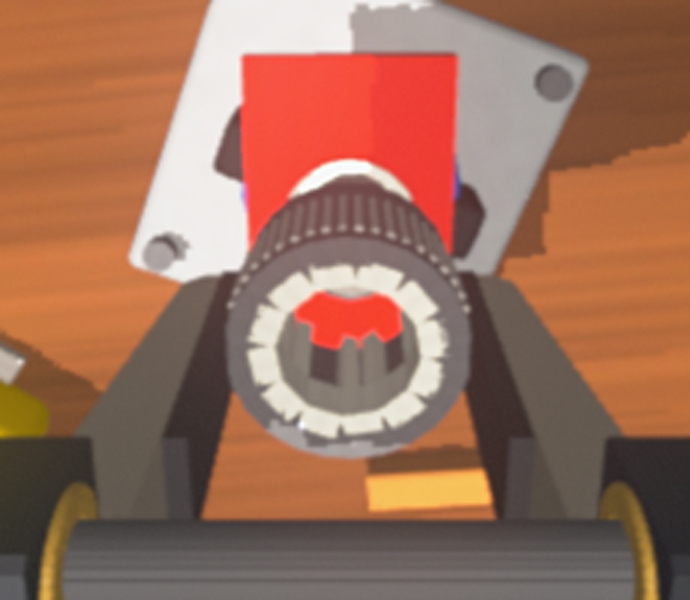

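The collar sits above the spigot, whose far edge shows through the bore at about (350,288) in the crop. Lowering over the tip.

Emit:
{"api": "jog_arm", "payload": {"targets": [[[0, 0, 0.2], [0, 0, 0]], [[0, 0, 0.4], [0, 0, 0]], [[0, 0, 0.6], [0, 0, 0]], [[0, 0, 0.7], [0, 0, 0]], [[0, 0, 0.8], [0, 0, 0]], [[0, 0, 0.8], [0, 0, 0]], [[0, 0, 0.8], [0, 0, 0]], [[0, 0, 0.8], [0, 0, 0]]]}}

```text
clock: 15.75
tcp_pos: [0.6002, -0.042, 0.1038]
orientation: [0.155, 3.137, -0.0]
contact_force: [-0.6, -0.1, -2.0]
grip_width: 0.0491
gripper_force: 50.0
```

Emit:
{"api": "jog_arm", "payload": {"targets": [[[0, 0, 0.06], [0, 0, 0]], [[0, 0, 0.12], [0, 0, 0]], [[0, 0, 0.18], [0, 0, 0]], [[0, 0, 0.22], [0, 0, 0]], [[0, 0, 0.22], [0, 0, 0]], [[0, 0, 0.22], [0, 0, 0]], [[0, 0, 0.22], [0, 0, 0]], [[0, 0, 0.22], [0, 0, 0]]]}}

```text
clock: 16.55
tcp_pos: [0.6002, -0.0421, 0.0984]
orientation: [0.155, 3.137, -0.0]
contact_force: [-1.2, 0.6, 4.7]
grip_width: 0.0489
gripper_force: 50.0
```

Emit:
{"api": "jog_arm", "payload": {"targets": [[[0, 0, 0.03], [0, 0, 0.3]], [[0, 0, 0.03], [0, 0, 0.6]], [[0, 0, 0.03], [0, 0, 0.9]], [[0, 0, 0.03], [0, 0, 1.2]], [[0, 0, 0.03], [0, 0, 1.4]], [[0, 0, 0.03], [0, 0, 1.4]], [[0, 0, 0.03], [0, 0, 1.4]], [[0, 0, 0.03], [0, 0, 1.4]]]}}

```text
clock: 17.35
tcp_pos: [0.601, -0.0422, 0.0983]
orientation: [0.385, 3.116, 0.0]
contact_force: [-0.8, -0.5, 7.8]
grip_width: 0.0492
gripper_force: 50.0
```

Emit:
{"api": "jog_arm", "payload": {"targets": [[[0, 0, 0], [0, 0, 0.3]], [[0, 0, 0], [0, 0, 0.6]], [[0, 0, 0], [0, 0, 0.9]], [[0, 0, 0], [0, 0, 1.2]], [[0, 0, 0], [0, 0, 1.4]], [[0, 0, 0], [0, 0, 1.4]], [[0, 0, 0], [0, 0, 1.4]], [[0, 0, 0], [0, 0, 1.4]]]}}

```text
clock: 18.15
tcp_pos: [0.6012, -0.0423, 0.0983]
orientation: [0.612, 3.079, 0.0]
contact_force: [-2.1, -0.7, 8.3]
grip_width: 0.0491
gripper_force: 50.0
```

Collar sits about 2.8 mm off the tool axis, so I shift along tool y while turning to keep it centred on the spigot.

Emit:
{"api": "jog_arm", "payload": {"targets": [[[0, -0.03, 0], [0, 0, 0]], [[0, -0.035, 0], [0, 0, 0.4]], [[0, -0.04, 0], [0, 0, 0.8]], [[0, -0.045, 0], [0, 0, 1.2]], [[0, -0.05, 0], [0, 0, 1.4]], [[0, -0.05, 0], [0, 0, 1.4]], [[0, -0.05, 0], [0, 0, 1.4]], [[0, -0.05, 0], [0, 0, 1.4]]]}}

```text
clock: 18.95
tcp_pos: [0.6, -0.0433, 0.0976]
orientation: [0.835, 3.028, 0.0]
contact_force: [0.9, -1.1, 3.9]
grip_width: 0.0492
gripper_force: 50.0
```

Emit:
{"api": "jog_arm", "payload": {"targets": [[[0, 0, 0.03], [0, 0, 0]], [[0, 0, 0.06], [0, 0, 0]], [[0, 0, 0.06], [0, 0, 0]], [[0, 0, 0.06], [0, 0, 0]], [[0, 0, 0.06], [0, 0, 0]], [[0, 0, 0.06], [0, 0, 0]], [[0, 0, 0.06], [0, 0, 0]], [[0, 0, 0.06], [0, 0, 0]]]}}

```text
clock: 19.75
tcp_pos: [0.6002, -0.0427, 0.0957]
orientation: [0.836, 3.027, 0.002]
contact_force: [4.7, 3.1, -1.3]
grip_width: 0.0491
gripper_force: 50.0
```

Emit:
{"api": "jog_arm", "payload": {"targets": [[[0, 0.01, 0.06], [0, 0, 0]], [[0, 0.02, 0.12], [0, 0, 0]], [[0, 0.02, 0.2], [0, 0, 0]], [[0, 0.02, 0.28], [0, 0, 0]], [[0, 0.02, 0.34], [0, 0, 0]], [[0, 0.02, 0.36], [0, 0, 0]], [[0, 0.02, 0.36], [0, 0, 0]], [[0, 0.02, 0.36], [0, 0, 0]]]}}

```text
clock: 20.55
tcp_pos: [0.6003, -0.0423, 0.0868]
orientation: [0.836, 3.028, 0.001]
contact_force: [4.0, 5.1, 1.3]
grip_width: 0.0492
gripper_force: 50.0
```

Emit:
{"api": "jog_arm", "payload": {"targets": [[[0, 0.02, 0.08], [0, 0, 0]], [[0, 0.03, 0.16], [0, 0, 0]], [[0, 0.03, 0.22], [0, 0, 0]], [[0, 0.03, 0.28], [0, 0, 0]], [[0, 0.03, 0.33], [0, 0, 0]], [[0, 0.03, 0.37], [0, 0, 0]], [[0, 0.03, 0.37], [0, 0, 0]], [[0, 0.03, 0.37], [0, 0, 0]]]}}

```text
clock: 21.35
tcp_pos: [0.6003, -0.0421, 0.0779]
orientation: [0.836, 3.028, 0.0]
contact_force: [1.2, 3.0, 7.1]
grip_width: 0.0493
gripper_force: 50.0
```

Emit:
{"api": "jog_arm", "payload": {"targets": [[[0, 0.01, 0.02], [0, 0, 0]], [[0, 0.01, 0.04], [0, 0, 0]], [[0, 0.01, 0.06], [0, 0, 0]], [[0, 0.01, 0.06], [0, 0, 0]], [[0, 0.01, 0.06], [0, 0, 0]], [[0, 0.01, 0.06], [0, 0, 0]], [[0, 0.01, 0.06], [0, 0, 0]], [[0, 0.01, 0.06], [0, 0, 0]]]}}

```text
clock: 22.15
tcp_pos: [0.6004, -0.0421, 0.0775]
orientation: [0.836, 3.028, -0.0]
contact_force: [-1.9, 2.0, 17.3]
grip_width: 0.0494
gripper_force: 50.0
```

```bash
python3 - <<'E'
from cm import *
s=observe(); p,d=camera("wrist"); P=cloud("wrist",d); c=np.array([.5975,-.0415])
r=np.hypot(P[...,0]-c[0],P[...,1]-c[1])
m=(r<.024)&(r>.017)&(P[...,2]>.09)&(P[...,2]<.11)&(d>0)&(p.max(-1)<255); print("rim z",np.percentile(P[m][:,2],[25,50,75]).round(4))
m=(p[...,0]>120)&(p[...,1]<80)&(p[...,2]<80)&(d>0)&(r<.06)&(P[...,2]>.05)&(P[...,2]<.08); X=P[m]
n=np.linalg.svd(X-X.mean(0),full_matrices=False)[2][2]; print("plate z",np.median(X[:,2]).round(4),len(X),"tilt",np.degrees(np.arccos(abs(n[2]))).round(2))
s=observe(); print(s["contact_force"].round(1),s["tcp_pos"].round(4),s["clock"])
E
```

```text
rim z [0.0996 0.1    0.1004]
plate z 0.0641 3180 tilt 0.05
[-2.   1.6 18.3] [ 0.6004 -0.0421  0.0775] 22.2
```

Collar rim is at 100.0 mm, which puts the underside at 64 mm. The plate top is at 64 mm and level, and the push is holding against the firm stop.

```bash
python3 -c "
from bench import *
print(sign_off())"
```

```text
the job is handed in; nothing more can be done
None
```

The job is handed in at about 22 s: the smallest red plate sits level on the seat (0.05° tilt), and the collar is over the pins, pushed home (underside 64 mm above the bench, about 18 N) and still held; I did not check the bystanders in a final picture.

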